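Reject out, close and pin the slide transport case

TASK

This case of slide mailers is about to be sent off: take the one mailer with the red band out of the open orange case and let it go in the yellow discard bin, leaving the three green-banded ones in their slots. Then swing the lid down onto its seal, take the blue-handled lock pin from its wooden stand and push it straight down through the hole in the lid's steel tab and the steel block beneath, until its collar sits tight on the tab and the lid is fully shut on its springy seal. Finish like that, still pushing down on the pin (or lid) so that the lid stays fully shut while a strap is put on; do not let go, and do not disturb the bottle, the glass or the tally counter standing around.

Things in the scene. Friction and masses are not known exactly. Their poses are not given: they have to be found in the camera images.
- case: open orange case, fixed, 134 (its x) x 244 mm (y), walls 5 mm, rim 52 mm high; origin under its centre, +x to the hinged side, z up. Inside, floor 5 mm up, four slots lie along x, centred on x = -10, y = -75, -25, 25, 75 mm, each between two ribs (10 mm high, 21 mm apart). A steel latch block (32 x 44 mm) stands out at the middle of the -x side, its top level with the rim
- case_hole (a point): centre of the mouth of the vertical hole in the latch block, 14 mm wide, case frame (-83, 0, 52) mm; it goes through the 32 mm block, with a small sprung catch 18 mm down
- lid_hinge (a point): middle of the lid's hinge axis, case frame (67, 0, 55) mm; the axis runs along the case's y
- lid (a joint): angle of the orange lid about its hinge (rad): 0 where it rests on its seal, slanting up by 0.05 rad from level; grows as it opens, about 1.52 upright, stop at 2.0. Starts open, leaning back. The hinge is stiff (0.25 Nm): the lid stays where it is left. From 0 the lid can be pressed 0.05 rad further down, level and fully shut, against the springy seal; about 10 N at the tab hold it there
- lid_tab (a point): centre of the hole (14.5 mm) in the steel tab at the middle of the lid's free edge, on the tab's outer (top) face, 150 mm from the hinge axis. The tab is 6 mm thick, 34 x 40 mm, underside level with the lid's. It lies over the latch block, holes in line; resting on the seal its top is about 68.5 mm above the table, fully shut 61 mm
- lid_edge (a point): middle of the lid's free edge on the outer face, 134 mm from the hinge axis; the lid is a panel 10 mm thick, 244 mm long, its underside in the plane of the hinge axis; the tab projects 33 mm beyond this edge
- reject: the reject: white plastic slide mailer with a broad red band, 84 x 18 x 30 mm (x, y, z), 45 g, loose, in one of the four slots; origin under its centre, x along its length, z up
- good1: mailer like the reject but with a green band; it stays in its slot
- good2: another green-banded mailer; it stays in its slot
- good3: another green-banded mailer; it stays in its slot
- bin: yellow open discard bin, fixed, 140 x 180 x 70 mm high, walls 4 mm; origin under its centre
- stand: light wooden block, fixed, 64 x 64 x 56 mm high, with an upright hole in which the lock pin is parked, the pin's collar resting on the block's top and its tip 9.5 mm above the table; origin under its centre. It may trade places with the bin
- pin: lock pin, loose, 60 g, parked upright in the stand; origin at its tip, z up. Steel shank 12 mm thick, 46.5 mm from tip to collar, first 10 mm tapered to 4 mm. Collar 26 mm wide, 5 mm thick; on it a flat blue handle 26 (x) x 14 (y, the grip) x 30 mm tall. The catch rubs on it (3 N) and snaps into its groove near home; it then stays in, with 4 mm play. Home, its tip is 14.5 mm above the table
- pin_grip (a point): middle of the pin's blue handle, 70.5 mm above the tip, on the pin's axis
- bottle: bystander: white squeeze bottle, 56 mm wide, 120 mm high; origin under its centre
- jar: bystander: small open glass, 60 mm wide, 60 mm high; origin under its centre
- counter: bystander: round chrome tally counter, 48 mm wide, 36 mm high; origin under its centre
Things that resemble listed ones, but are neither listed nor needed, are in the scene too. What is shaped like the reject but turquoise is not meant.

How it is judged:
On the way, in this order (a step that is already met when the one before it is completed fails the run):
1. the red-banded mailer lies in the discard bin, let go (x of reject in the frame of bin between -0.07 and 0.07 m and y of reject in the frame of bin between -0.09 and 0.09 m and height (world z) of reject below 0.06 m and contact force between the fingers and reject below 0.1 N and linear speed of reject below 0.05 m/s), for 0.2 s.
2. the lid is down on its seal (value of joint lid below 0.03 rad), for 0.2 s.
3. the pin is through the tab and the block, home, with the lid fully shut (horizontal distance between pin and case_hole below 0.005 m and z of pin in the frame of case below 0.019 m and angle between pin's own z axis and vertical below 0.1 rad and z of lid_tab in the frame of case below 0.0635 m), for 0.1 s.
At the end, for the whole second after the job is handed in: Reject in the bin, below 60 mm; pin upright in both holes (tip within 5 mm of the hole axis, under 19 mm above the table); top of the lid tab under 63.5 mm above the table (61 is fully shut), held there by the robot pressing pin or lid with over 3 N (without it the seal lifts the lid) (all of step 3 and x of reject in the frame of bin between -0.07 and 0.07 m and y of reject in the frame of bin between -0.09 and 0.09 m and height (world z) of reject below 0.06 m and (contact force between any of the fingers, the arm and pin above 3 N or contact force between any of the fingers, the arm and lid above 3 N)); the arm keeps its last pose, push and grip.
It fails at once if a green-banded mailer is moved out of its slot (more than 20 mm) (distance of any of good1, good2, good3 from where it was at the start of the episode above 0.02 m).
It fails at once if the bottle, the glass or the tally counter is shifted more than 30 mm or tipped over (distance of any of bottle, jar, counter from where it was at the start of the episode above 0.03 m or angle between any of bottle, jar, counter's own z axis and vertical above 0.5 rad).
It also fails if it takes over 69 s, if anything falls off the work surface, if the arm or the gripper's body presses on something with over 40 N, if the wrist force passes 120 N, or if a joint passes its speed limit or range.

ROBOT

A 6-joint arm with a two-finger parallel gripper is mounted at the origin on the work surface. World frame = base frame: x ahead of the robot, y to its left, z up, the work surface at z = 0. Lengths are in m, angles in rad, forces in N, time in s.
With the tool pointing down it reaches from about 0.375 to 0.9 m from the base axis. Payload 3.1 kg.
Tool frame: the origin (TCP) lies at the very end of the fingers, on their centre line; the grasp point (between the pads) lies 19 mm behind it; x points along the fingers, y is the direction in which the jaws open and shut, and the axes are right-handed (so a half turn about x gives the same grasp; the last joint's range is limited). The gripper opens to 85 mm and grips with 20 to 120 N. Pads are 22 mm wide; open, the fingers measure 114 mm over their backs; the gripper's body (76 mm by 85 mm) begins 54 mm behind the grasp point. The pads swing forward as they close: fully open they stand 13 mm farther back than shut.
Start: joints at [-1.321, 0.527, 1.433, -0, 1.181, -0.178], TCP at [0.259, -0.569, 0.208] pointing down, gripper open.
Joint ranges: [-3.08, 3.08], [-0.75, 2.2], [0.22, 2.44], [-1.43, 4.57], [0, 2.65], [-2.85, 2.85]. Speed limits (rad/s): [2.79, 2.79, 3.14, 3.14, 3.14, 3.14].

INTERFACE

Orientations are given as a unit quaternion [w, x, y, z].
In Python, from cell import ctrl gives the robot as it stands. Calls block until the motion is done:
- ctrl.move_ptp(position, orientation): joint-space move of the TCP to a pose.
- ctrl.line_to(position, vel=0.15, ori=None): straight line of the TCP; ori=None keeps the orientation; vel is the mean speed in m/s.
- ctrl.move_j(angles): joint-space move.
- ctrl.command_gripper(opening, f_grip=None): finger opening in m; f_grip is the grip in N (None keeps the last); returns when the fingers have stopped.
- ctrl.hold(seconds).
- ctrl.ik(position, orientation): joint angles nearest the present ones, or None.
- ctrl.camera(name): name is "scene" or "top" or "wrist"; returns a dict with "image" (480x640x3 uint8, red, green, blue), "intrinsics" (3x3 intrinsics, pixels), "cam_to_world" (4x4, takes a point from camera to world coordinates). Camera axes: x right, y down, z forward; pixel columns grow to the right and rows downward; lengths in m; the calibration is good to about 2 mm. A picture is of the moment at which its call begins. There is no depth.
A pose or a line that the arm cannot do raises ctrl.MotionError and nothing moves.
- ctrl.hand_in(): hands the job in, once; it reports no verdict.
Readings, each from a call of its own:
- ctrl.current_time_s(): time.
- ctrl.current_joints(): joint angles.
- ctrl.current_joint_velocities(): joint speeds.
- ctrl.current_effort(): joint torques, N m.
- ctrl.current_position(): TCP position.
- ctrl.current_eef_rot(): TCP orientation.
- ctrl.current_wrist_force(): force on the tool from outside, world axes, zero at the start.
- ctrl.current_moment(): the same for the moment, N m.
- ctrl.current_width(): finger opening in m.
Only numpy, scipy, OpenCV 4.12 (cv2) and the standard library are available. Lean on these libraries where they do the work, as an engineer would, in place of code of your own. Each camera call takes 0.05 s, during which the arm holds its last target. There are 200 camera calls.

## Working session

There is one attempt and no reset: what is moved stays moved. The work goes in short steps, each a Python script; the robot and the scene stay as the last script left them, time stands still between calls to the robot, and variables do not carry over. Pictures are saved under pics/ and viewed, about 8 in all and at most 12, crops included, and the job is handed in when it is done.

```bash
mkdir -p pics; ls; python3 - <<'E'
from cell import ctrl
import cv2,numpy as np
for n in("scene","top"):
    c=ctrl.camera(n); cv2.imwrite(f"pics/{n}0.png",c["image"][:,:,::-1]); print(n,c["intrinsics"].tolist(),np.round(c["cam_to_world"],4).tolist())
print(ctrl.current_eef_rot(),ctrl.current_time_s())
E
```

```text
pics
scene [[573.0746336601599, 0.0, 325.9624124364916], [0.0, 573.0746336601599, 242.29433992979264], [0.0, 0.0, 1.0]] [[-0.0626, 0.8647, -0.4983, 1.2162], [0.9979, 0.047, -0.0438, 0.1081], [-0.0145, -0.5001, -0.8659, 1.2025], [0.0, 0.0, 0.0, 1.0]]
top [[621.0695088341746, 0.0, 326.8581355956554], [0.0, 621.0695088341746, 245.52237424365916], [0.0, 0.0, 1.0]] [[0.0124, -0.9955, 0.0944, 0.4713], [-0.9999, -0.0118, 0.0064, 0.0443], [-0.0052, -0.0945, -0.9955, 1.3722], [0.0, 0.0, 0.0, 1.0]]
[-0.14938582 -0.69096792 -0.15079519  0.69101956] 0.1
```

View pics/top0.png

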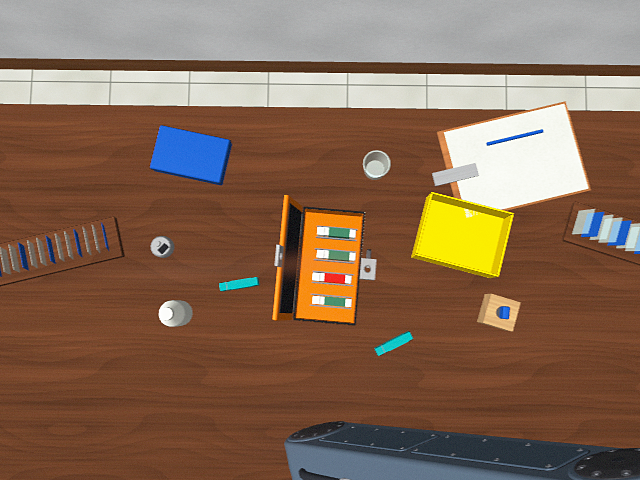

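View pics/scene0.png

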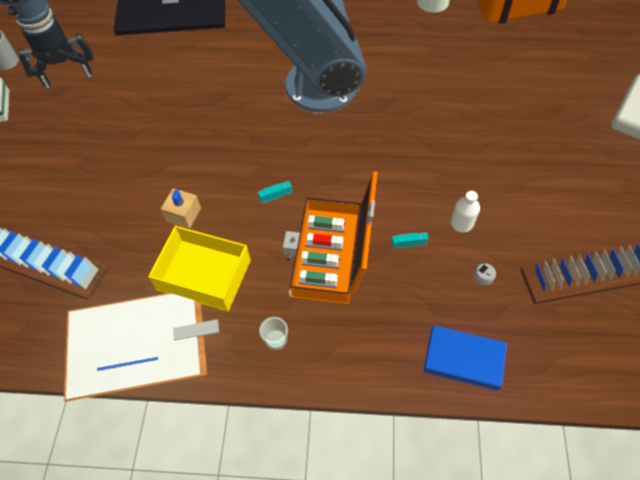

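```bash
python3 - <<'E'
import cv2,numpy as np
im=cv2.imread("pics/top0.png")
a=im[190:335,268:380]; b=im[190:335,410:522]
a,b=[cv2.resize(q,None,fx=3.5,fy=3.5,interpolation=cv2.INTER_CUBIC) for q in(a,b)]
cv2.imwrite("pics/crop0.png",np.hstack([a,b]))
E
```

```text
(no output)
```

View pics/crop0.png

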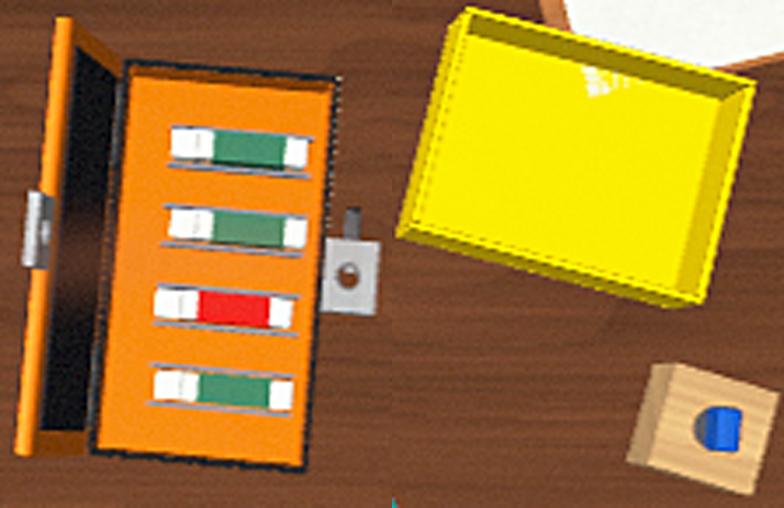

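```bash
cat > h.py <<'E'
import numpy as np,cv2
from scipy.spatial.transform import Rotation as R
def pix2w(c,uv,z):
    uv=np.atleast_2d(uv).astype(float);K=c["intrinsics"];T=c["cam_to_world"]
    d=np.c_[uv,np.ones(len(uv))]@np.linalg.inv(K).T@T[:3,:3].T
    o=T[:3,3]; return o+d*((z-o[2])/d[:,2])[:,None]
def down(yaw):
    "tool x down, tool y (jaw) along world yaw"
    y=np.array([np.cos(yaw),np.sin(yaw),0]);x=np.array([0,0,-1.])
    return quat(np.c_[x,y,np.cross(x,y)])
def quat(M):
    q=R.from_matrix(M).as_quat();return q[[3,0,1,2]]
E
python3 - <<'E'
from h import *
from cell import ctrl
c=ctrl.camera("top")
f=lambda p,ox=0:np.array(p)/3.5+[268+ox,190]
rim=pix2w(c,f([(340,78),(304,470),(92,453),(128,62)]),.052);print(rim.round(4))
hole=pix2w(c,f([(348,275)]),.052)[0]
cc=rim.mean(0)
ax=(rim[2]+rim[3]-rim[0]-rim[1]);ay=rim[1]+rim[2]-rim[0]-rim[3]
print("case",cc,np.linalg.norm(ax)/2,np.linalg.norm(ay)/2,np.degrees(np.arctan2(ax[1],ax[0])),np.degrees(np.arctan2(ay[1],ay[0])),"hole",hole)
M=pix2w(c,f([(240,148),(237,228),(224,308),(224,388)]),.035);print("mailers",M)
b=pix2w(c,f([(76,8),(363,85),(311,305),(6,235)]),.07);print("bin",b,b.mean(0))
s=pix2w(c,f([(288,363),(386,393),(361,494),(258,466)]),.056);print("stand",s,s.mean(0))
print("pin",pix2w(c,f([(334,428)]),.091))
print("lid",pix2w(c,f([(63,18),(22,452),(35,232)]),.187))
for yaw in (0,.1,np.pi):print(R.from_quat(np.roll(ctrl.current_eef_rot(),-1)).as_matrix().round(2) if yaw==0 else '')
E
```

```text
[[ 0.6691 -0.0285  0.052 ]
 [ 0.4304 -0.0084  0.052 ]
 [ 0.4389  0.1195  0.052 ]
 [ 0.6775  0.1016  0.052 ]]
case [0.55398702 0.04604057 0.052     ] 0.12932788585459454 0.23944482432866845 86.23462612505152 175.43699653887083 hole [ 0.54830962 -0.03419834  0.052     ]
mailers [[0.62720096 0.03211802 0.035     ]
 [0.57750157 0.03342785 0.035     ]
 [0.5280724  0.04087631 0.035     ]
 [0.47908094 0.04030885 0.035     ]]
bin [[ 0.70746346  0.13288253  0.07      ]
 [ 0.6623183  -0.04147916  0.07      ]
 [ 0.52901346 -0.01109634  0.07      ]
 [ 0.56884284  0.17247257  0.07      ]] [0.61690952 0.0631949  0.07      ]
stand [[ 0.49446603  0.00191516  0.056     ]
 [ 0.47716105 -0.05729615  0.056     ]
 [ 0.4166112  -0.04257404  0.056     ]
 [ 0.43251831  0.01939784  0.056     ]] [ 0.45518915 -0.0196393   0.056     ]
pin [[ 0.45620697 -0.02423663  0.091     ]]
lid [[0.68056943 0.13199998 0.187     ]
 [0.44230517 0.14979763 0.187     ]
 [0.56191168 0.14511862 0.187     ]]
[[-0.    0.41 -0.91]
 [ 0.   -0.91 -0.41]
 [-1.   -0.   -0.  ]]
```

```bash
cat >> h.py <<'E'
from cell import ctrl
CC=np.array([.554,.046,0]);CY=np.radians(85.8)
ex=np.array([np.cos(CY),np.sin(CY),0]);ey=np.array([-np.sin(CY),np.cos(CY),0])
def case(x,y,z): return CC+ex*x/1e3+ey*y/1e3+np.array([0,0,z/1e3])
def best(p,yaw):
    "of the two equivalent grasps the one with joint 6 nearest mid-range"
    o=[]
    for k in (0,np.pi):
        q=ctrl.ik(p,down(yaw+k))
        if q is not None:o.append((abs(q[5]),k,q))
    o.sort(key=lambda t:t[0]);print("ik",[np.round(t[2],2).tolist() for t in o]);return down(yaw+o[0][1])
def st(m=""): print(m,"t",round(ctrl.current_time_s(),2),"p",np.round(ctrl.current_position(),4),"F",np.round(ctrl.current_wrist_force(),1),"w",round(ctrl.current_width(),4))
E
python3 - <<'E'
from h import *
c=ctrl.camera("top")
f=lambda p,ox=0:np.array(p)/3.5+[410,190]
b=pix2w(c,f([(76,8),(363,85),(311,305),(6,235)]),.07);print("bin",b,b.mean(0))
s=pix2w(c,f([(288,363),(386,393),(361,494),(258,466)]),.056);print("stand",s.mean(0))
print("pin",pix2w(c,f([(334,428)]),.091))
g=case(-10,25,17);g[1]+=.002; print(g)
o=best(g+[0,0,.2],CY+np.pi/2)
ctrl.move_ptp(g+[0,0,.2],o)
ctrl.command_gripper(.036,40)
ctrl.line_to(g+[0,0,.05]);c=ctrl.camera("wrist");cv2.imwrite("pics/w1.png",c["image"][:,:,::-1])
st()
E
```

```text
bin [[ 0.71090366 -0.16845512  0.07      ]
 [ 0.6657987  -0.34138195  0.07      ]
 [ 0.53261954 -0.30820873  0.07      ]
 [ 0.57241504 -0.12598266  0.07      ]] [ 0.62043423 -0.23600711  0.07      ]
stand [ 0.45890236 -0.31832177  0.056     ]
pin [[ 0.45982086 -0.31497269  0.091     ]]
[0.52833476 0.03985781 0.017     ]
ik [[-0.14, 0.39, 1.66, -0.0, 1.09, -0.06]]
 t 4.3 p [0.5291 0.0398 0.0679] F [ 0.5  0.1 -0.1] w 0.036
```

View pics/w1.png

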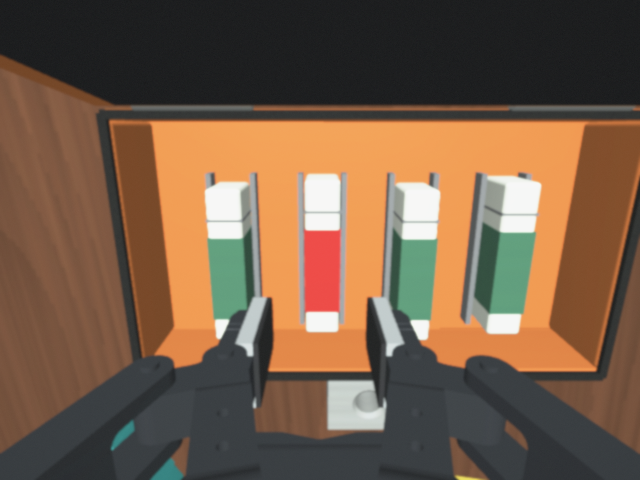

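The red mailer (column ~322) is centred between the fingers (272–366), so I go down and take it to the bin.

```bash
python3 - <<'E'
from h import *
g=case(-10,25,17);g[1]+=.002
ctrl.line_to(g,.1); ctrl.command_gripper(0.0,40); st("grip")
ctrl.line_to(g+[0,0,.13],.2); st("lift")
b=np.array([.62,-.236,.15])
ctrl.line_to(b,.3); ctrl.line_to([b[0],b[1],.03],.15); st("bin"); ctrl.command_gripper(.04); 
ctrl.line_to(b+[0,0,.05],.25); ctrl.hold(.3)
c=ctrl.camera("wrist");cv2.imwrite("pics/w2.png",c["image"][:,:,::-1]); st("out")
# above the stand for a close look
p=np.array([.459,-.317,.22]); ctrl.move_ptp(p,best(p,np.radians(-66))); 
c=ctrl.camera("wrist");cv2.imwrite("pics/w3.png",c["image"][:,:,::-1]); np.savez("w3.npz",**c); st()
a=cv2.imread("pics/w2.png");b=cv2.imread("pics/w3.png")
cv2.imwrite("pics/v1.png",np.hstack([cv2.resize(a,(240,180)).repeat(1,0),np.zeros((180,400,3),np.uint8)]) if 0 else np.vstack([np.hstack([cv2.resize(a,(160,120)),np.zeros((120,480,3),np.uint8)]),b]))
E
```

```text
grip t 5.38 p [0.5285 0.0398 0.0173] F [-0.4  0.   0.4] w -0.0002
lift t 6.18 p [0.5275 0.04   0.1463] F [ 0.6  0.7 -0.9] w -0.0001
bin t 8.25 p [ 0.6209 -0.2362  0.031 ] F [ 0.3 -0.   0.6] w 0.0004
out t 9.9 p [ 0.6196 -0.2358  0.1988] F [ 0.5  0.3 -0.9] w 0.0402
ik [[-0.8, 0.42, 1.59, -0.0, 1.13, 0.35], [-0.8, 0.42, 1.59, -0.0, 1.13, -2.79]]
 t 10.74 p [ 0.4601 -0.317   0.2201] F [ 1.  -0.8  1.1] w 0.04
```

View pics/v1.png

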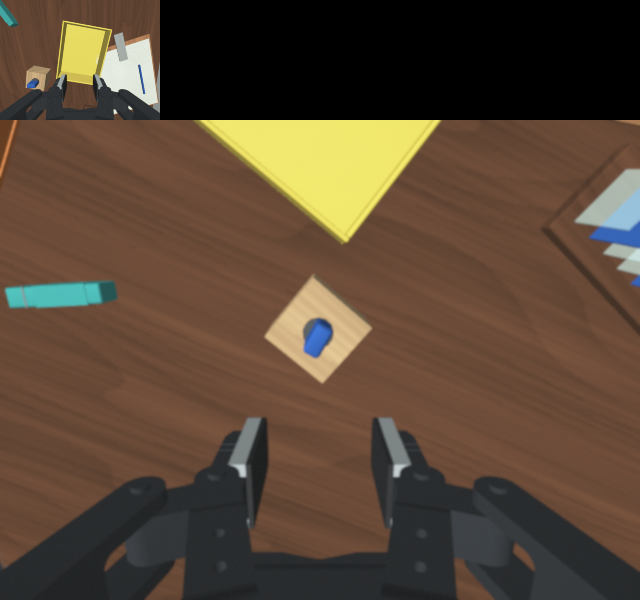

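The gripper closed to zero and the bin is empty, so the grasp missed. The pin handle is visible at about (317, 218) in the wrist view. I'll look at where the reject is now.

```bash
python3 - <<'E'
from h import *
p=np.array([.45,-.317,.25])
c=ctrl.camera("top");np.savez("t2.npz",**c); im=c["image"][:,:,::-1]
a=cv2.resize(im[190:335,268:380],None,fx=3.5,fy=3.5,interpolation=cv2.INTER_CUBIC)
c=ctrl.camera("scene");b=cv2.resize(c["image"][190:310,280:392,::-1],None,fx=3.5,fy=3.5,interpolation=cv2.INTER_CUBIC)
b=np.vstack([b,np.zeros((a.shape[0]-b.shape[0],b.shape[1],3),np.uint8)])
cv2.imwrite("pics/v2.png",np.hstack([a,b]))
E
```

```text
(no output)
```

View pics/v2.png

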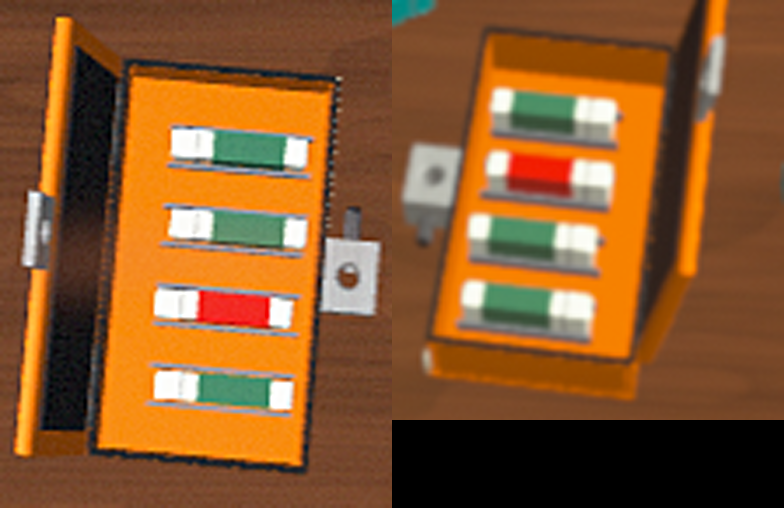

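The reject hasn't moved, so the fingers really did miss it. I'll check the TCP against the wrist camera projection.

```bash
python3 - <<'E'
from h import *
c=dict(np.load("w3.npz"));K=c["intrinsics"];T=c["cam_to_world"];print(K.round(1).tolist(),T.round(4).tolist())
def proj(P):
    q=(np.atleast_2d(P)-T[:3,3])@T[:3,:3];q=q@K.T;return (q[:,:2]/q[:,2:]).round(1)
t=np.array([.4601,-.317,.2201]);M=R.from_quat(np.roll(ctrl.current_eef_rot(),-1)).as_matrix();print(M.round(3))
for s in(0,-.019,-.04): print(s,proj([t+M@[s,y,z] for y in(-.02,0,.02) for z in (-.011,.011)]).tolist())
print("pin top",pix2w(c,[(317,219)],.091),pix2w(c,[(318,211),(308,232),(328,236),(330,204)],.091))
st()
E
```

```text
[[401.6, 0.0, 319.2], [0.0, 401.6, 244.3], [0.0, 0.0, 1.0]] [[0.408, -0.8763, -0.2562, 0.5258], [-0.913, -0.3913, -0.1154, -0.2894], [0.0009, 0.281, -0.9597, 0.3864], [0.0, 0.0, 0.0, 1.0]]
[[ 0.     0.409 -0.913]
 [-0.    -0.913 -0.409]
 [-1.     0.    -0.   ]]
0 [[269.6, 269.5], [271.3, 315.1], [315.1, 269.5], [315.3, 315.0], [360.6, 269.4], [359.2, 314.9]]
-0.019 [[263.9, 286.0], [266.0, 336.0], [314.6, 285.9], [314.9, 335.9], [365.4, 285.9], [363.7, 335.8]]
-0.04 [[255.9, 309.3], [258.7, 365.2], [314.0, 309.2], [314.3, 365.1], [372.1, 309.1], [369.9, 365.1]]
pin top [[ 0.46436552 -0.31538096  0.091     ]] [[ 0.4702677  -0.3135736   0.091     ]
 [ 0.45234407 -0.3132461   0.091     ]
 [ 0.45567439 -0.32842341  0.091     ]
 [ 0.47875625 -0.319574    0.091     ]]
 t 10.84 p [ 0.4602 -0.3166  0.2198] F [ 0.   0.3 -0.2] w 0.04
```

```bash
python3 - <<'E'
from h import *
ctrl.command_gripper(.016)
c=ctrl.camera("wrist");cv2.imwrite("pics/w4.png",c["image"][:,:,::-1])
p=np.array([.42,-.20,.06]);ctrl.move_ptp(p,down(np.radians(-66)));f0=np.array(ctrl.current_wrist_force());st()
z=.04
ctrl.line_to([p[0],p[1],z],.15)
while z>-.03:
    ctrl.line_to([p[0],p[1],z],.06)
    if ctrl.current_wrist_force()[2]-f0[2]>3: break
    z-=.003
st(f"touch cmd {z}")
ctrl.line_to([p[0],p[1],.1],.2)
E
```

```text
t 12.07 p [ 0.4217 -0.2016  0.0606] F [ 0.7 -0.2  0.8] w 0.0161
touch cmd -0.025999999999999995 t 18.11 p [ 0.42   -0.2001 -0.0233] F [-3.1  1.2 28.2] w 0.0162
```

View pics/w4.png

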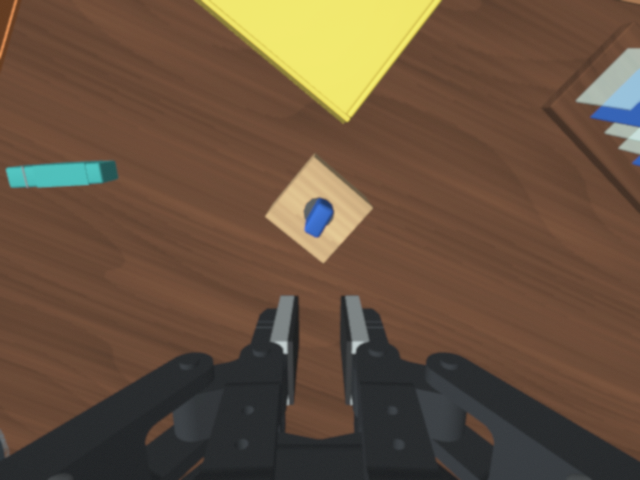

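The touch test put the real fingertips about 22.5 mm behind the reported TCP, which explains the miss. I'll correct for that and redo the grasp.

```bash
cat >> h.py <<'E'
D=.0225  # true fingertip lies this far above the reported TCP (touch test)
E
python3 - <<'E'
from h import *
g=case(-10,25,18);g[1]+=.002;g[2]-=D
ctrl.move_ptp([.50,-.06,.16],down(CY+np.pi/2+np.pi)) if 0 else None
o=best(g+[0,0,.15],CY+np.pi/2)
ctrl.move_ptp(g+[0,0,.12],o); ctrl.command_gripper(.036,40)
ctrl.line_to(g,.12); ctrl.command_gripper(0.0,40); st("grip")
assert ctrl.current_width()>.012
ctrl.line_to(g+[0,0,.12],.25); st("lift")
b=np.array([.62,-.236,.15])
ctrl.line_to(b,.35); ctrl.line_to([b[0],b[1],.038-D],.2); st("bin"); ctrl.command_gripper(.04); 
ctrl.line_to(b,.3); st("out")
# over to the stand, close look
M=R.from_quat(np.roll(down(np.radians(-66)),-1)).as_matrix()
p=np.array([.40,-.335,.16]); ctrl.move_ptp(p,down(np.radians(-66))); ctrl.hold(.2)
c=ctrl.camera("wrist");np.savez("w5.npz",**c);im=c["image"][:,:,::-1];cv2.imwrite("pics/w5.png",im)
st()
E
```

```text
ik [[-0.14, 0.49, 1.73, -0.0, 0.92, -0.06]]
grip t 21.69 p [ 0.5292  0.0398 -0.0036] F [ 0.3 -0.3  4.8] w 0.0172
lift t 22.32 p [0.5274 0.04   0.1149] F [ 0.3 -0.1  0.1] w 0.017
bin t 24.13 p [ 0.6209 -0.2358  0.0166] F [ 0.2 -0.1 -0.7] w 0.0168
out t 25.08 p [ 0.62  -0.236  0.151] F [-0.2  0.6 -1.6] w 0.0402
 t 26.29 p [ 0.4009 -0.3347  0.1598] F [ 0.2  0.6 -0.6] w 0.0399
```

View pics/w5.png

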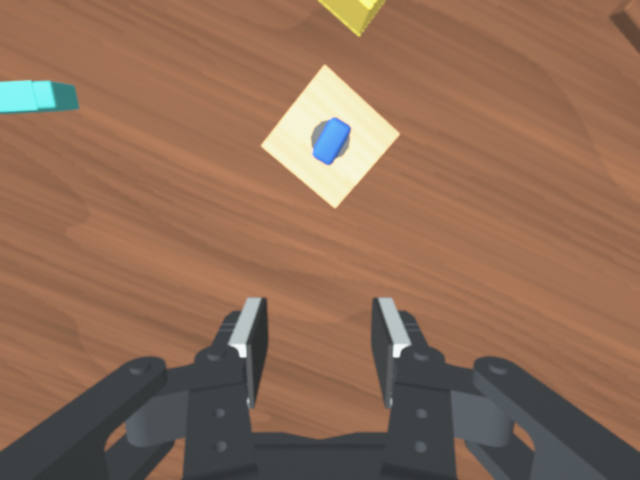

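```bash
python3 - <<'E'
from h import *
c=dict(np.load("w5.npz"))
e=pix2w(c,[(321.5,159),(342,123)],.091);print("handle ends",e,np.degrees(np.arctan2(*(e[1]-e[0])[[1,0]])),np.linalg.norm(e[1]-e[0]))
print("pin",pix2w(c,[(332,141)],.091),"stand",pix2w(c,[(325,65),(400,133),(335,208),(262,146)],.056).mean(0))
p=ctrl.current_position();ctrl.line_to([p[0],p[1],.29],.3)
ctrl.command_gripper(0.0)
Y=70;tip=lambda x,z:case(x,Y,z)-[0,0,D]
s=tip(155,300);o=best(s,CY+np.pi/2);ctrl.move_ptp(s,o)
ctrl.line_to(tip(155,155),.25);st("behind");f0=np.array(ctrl.current_wrist_force())
for ph in np.r_[np.arange(1.75,.1,-.15),.1,.05,.03,.01]:
    cs,sn=np.cos(ph),np.sin(ph);r=112
    x=67-r*cs+10*sn+11; x=max(x,67-134*cs+10*sn+11)
    try: ctrl.line_to(tip(x,55+r*sn+10*cs),.2)
    except ctrl.MotionError as m: print(ph,m);break
    F=np.array(ctrl.current_wrist_force())-f0
    print(round(ph,2),F.round(1))
    if np.linalg.norm(F)>30 or (ph<.08 and F[2]>9):break
st("down")
ctrl.line_to(ctrl.current_position()+np.array([0,0,.1]),.3)
h=case(-83,0,0);v=h-ex*.05;v[2]=.16
ctrl.line_to(v,.3);ctrl.hold(.1)
c=ctrl.camera("wrist");np.savez("w6.npz",**c);cv2.imwrite("pics/w6.png",c["image"][:,:,::-1])
c=ctrl.camera("top");cv2.imwrite("pics/t6.png",c["image"][:,:,::-1]);st()
a=cv2.imread("pics/w6.png");b=cv2.resize(c["image"][180:320,260:520,::-1],None,fx=2.46,fy=2.46)[:,:640]
cv2.imwrite("pics/v3.png",np.vstack([a[60:310],b]))
E
```

```text
handle ends [[ 0.45152784 -0.31547787  0.091     ]
 [ 0.47425708 -0.31784114  0.091     ]] -5.936002255114682 0.022851778062552702
pin [[ 0.46308946 -0.31680329  0.091     ]] stand [ 0.46275883 -0.31704034  0.056     ]
ik [[0.19, 0.33, 1.57, -0.0, 1.25, 0.26]]
behind t 30.05 p [0.4967 0.2054 0.1332] F [0.5 0.2 0.4] w 0.0001
1.75 [ 0.  -0.  -1.1]
1.6 [-0.5  0.3 -0.4]
1.45 [0.  0.2 0.8]
1.3 [-0.8 -0.2  0.3]
1.15 [-0.3  0.2  0.2]
1.0 [ 0.9 -0.4  0. ]
0.85 [-0.7 -0.3 -0.7]
0.7 [0.4 0.4 0.1]
0.55 [ 0.1 -0.2 -0.3]
0.4 [-0.7  0.5  0.3]
0.25 [-0.5 -0.2  0.3]
0.1 [-0.8 -0.8  0.1]
0.05 [-0.7 -0.1 -0.7]
0.03 [0.3 0.2 2.5]
0.01 [-0.   0.4  6.8]
down t 33.92 p [0.4821 0.0174 0.044 ] F [0.5 0.6 7.2] w -0.0002
 t 35.16 p [ 0.5428 -0.0853  0.159 ] F [0.5 0.1 0.2] w -0.0001
```

View pics/v3.png

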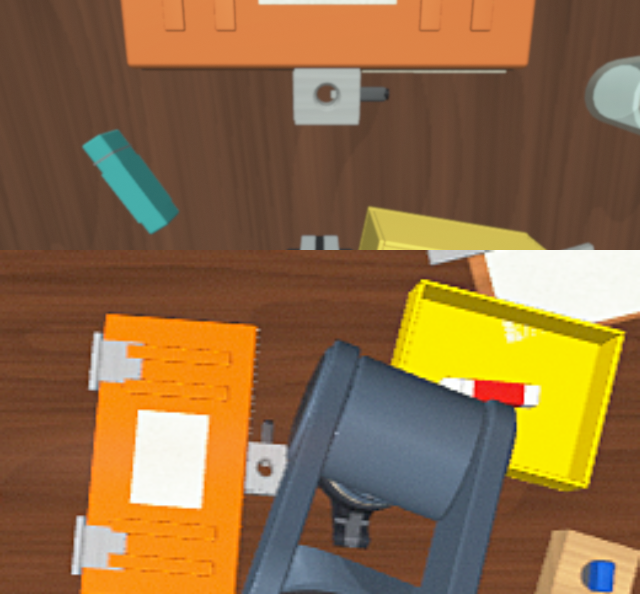

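The lid is on its seal and the reject lies in the bin at about (490, 392) in the lower panel. The tab hole is at wrist pixel (326, 153). Next I'll look at hole and pin with the same tool yaw, so the camera bias cancels.

```bash
python3 - <<'E'
from h import *
c=dict(np.load("w6.npz"));print("hole(w6)",pix2w(c,[(326,153)],.0685),"pred",case(-83,0,68))
ctrl.command_gripper(.045)
def look(t,name,o):
    tz=R.from_quat(np.roll(o,-1)).as_matrix()[:,2]
    p=np.array(t)+tz*.05;p[2]=.17;ctrl.move_ptp(p,o);ctrl.hold(.15)
    c=ctrl.camera("wrist");np.savez(name,**c);return c["image"][:,:,::-1]
o=best([.548,-.035,.17],np.radians(84.1));print(o)
a=look([.548,-.035,0],"wh.npz",o);b=look([.463,-.317,0],"wp.npz",o);st()
cr=lambda im:cv2.resize(im[80:230,225:425],(800,600),interpolation=cv2.INTER_CUBIC)
cv2.imwrite("pics/v4.png",cv2.resize(np.vstack([cr(a)[:590],cr(b)[:590]]),(400,590)) if 0 else np.hstack([cr(a)[:,150:550],cr(b)[:,150:550]]))
E
```

```text
hole(w6) [[ 0.55105297 -0.03167314  0.0685    ]] pred [ 0.54792123 -0.0367771   0.068     ]
ik [[-0.27, 0.48, 1.66, -0.0, 1.0, 1.41], [-0.27, 0.48, 1.66, -0.0, 1.0, -1.74]]
[-0.03639087  0.70616974 -0.03639087 -0.70616974]
 t 38.67 p [ 0.4139 -0.3106  0.17  ] F [ 0.5  0.  -0.4] w 0.045
```

View pics/v4.png

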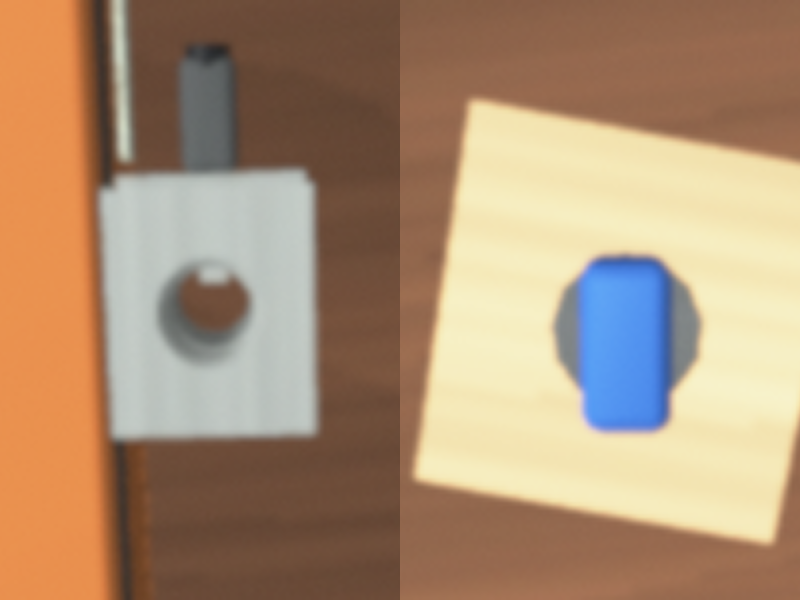

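```bash
python3 - <<'E'
from h import *
h=dict(np.load("wh.npz"));p=dict(np.load("wp.npz"))
H=pix2w(h,[(313.75,157.75)],.0685)[0];P=pix2w(p,[(318.5,166.5)],.091)[0]
print("hole",H,"pin top",P,"collar",pix2w(p,[(319.25,162)],.061),"stand",pix2w(p,np.array([(470,98),(808,160),(774,545),(414,480)])/4+[162.5,80],.056).mean(0))
E
```

```text
hole [ 0.5513821  -0.03333974  0.0685    ] pin top [ 0.46302582 -0.31640785  0.091     ] collar [[ 0.46312344 -0.31686508  0.061     ]] stand [ 0.46300645 -0.31507912  0.056     ]
```

```bash
python3 - <<'E'
from h import *
P=np.array([.4630,-.3166,.064-D])
ctrl.line_to([P[0],P[1],.11],.25);ctrl.line_to(P,.12);ctrl.hold(.2);st("at pin")
ctrl.command_gripper(0,80);st("grip");assert ctrl.current_width()>.01
g=np.array(ctrl.current_position())
ctrl.line_to(P+[0,0,.11],.25);st("lift")
T=P+[.0884,.2832,.11];ctrl.line_to(T,.3);T[2]=P[2]-.0095+.082;ctrl.line_to(T,.15);ctrl.hold(.3);st("above hole")
c=ctrl.camera("wrist");np.savez("w7.npz",**c);im=c["image"][:,:,::-1]
c2=ctrl.camera("scene")["image"][:,:,::-1]
cv2.imwrite("pics/v5.png",np.vstack([cv2.resize(im[150:400,190:450],(520,500)),])); cv2.imwrite("pics/s5.png",c2)
b=cv2.resize(c2[180:290,250:320],(280,440),interpolation=cv2.INTER_CUBIC)
cv2.imwrite("pics/v5.png",np.hstack([cv2.resize(im[150:400,190:450],(520,500)),np.vstack([b,np.zeros((60,280,3),np.uint8)])]))
E
```

```text
at pin t 40.06 p [ 0.4635 -0.3171  0.0424] F [0.6 0.  0.1] w 0.045
grip t 40.44 p [ 0.4633 -0.3168  0.042 ] F [-0.3  0.5  4.8] w 0.0126
lift t 41.03 p [ 0.4624 -0.316   0.1508] F [ 0.9 -0.7 -1.3] w 0.0127
above hole t 42.88 p [ 0.552  -0.0337  0.1148] F [-0.3  0.1  0. ] w 0.0129
```

View pics/v5.png

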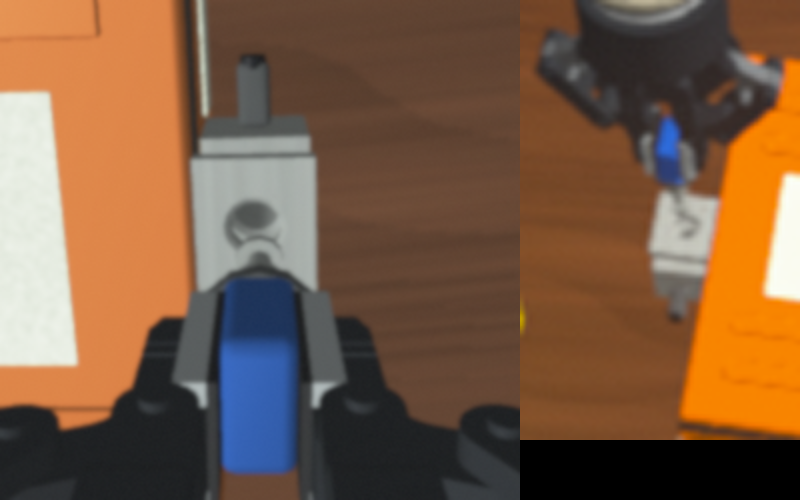

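```bash
python3 - <<'E'
from h import *
c=dict(np.load("w7.npz"));K=c["intrinsics"];T=c["cam_to_world"]
def proj(P):
    q=(np.atleast_2d(P)-T[:3,3])@T[:3,:3];q=q@K.T;return (q[:,:2]/q[:,2:]).round(1)
p=np.array([.552,-.0337,0])
for z in(.082,.092,.1285,.1635):print(z,(proj(p+[0,0,z])-[190,150])*2)
print("hole seen at",pix2w(c,np.array([[252,225]])/2+[190,150],.0685))
im=c["image"][230:310,280:360,::-1];cv2.imwrite("pics/v6.png",cv2.resize(im,(640,640)[:2],interpolation=cv2.INTER_CUBIC)[:600])
E
```

```text
0.082 [[253.2 240.6]]
0.092 [[253.  254.4]]
0.1285 [[251.8 317.4]]
0.1635 [[250.2 409. ]]
hole seen at [[ 0.55178722 -0.03326801  0.0685    ]]
```

View pics/v6.png

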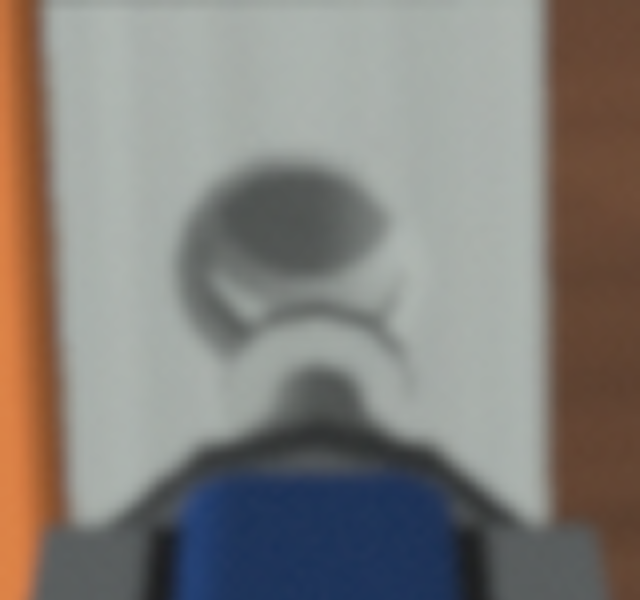

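```bash
python3 - <<'E'
from h import *
x,y=.5515,-.0322
ctrl.line_to([x,y,.1145],.1);f0=np.array(ctrl.current_wrist_force())
z=.1145
while z>.049:
    z-=.006 if z>.075 else .004
    ctrl.line_to([x,y,z],.06)
    F=np.array(ctrl.current_wrist_force())-f0
    print(round(z,4),np.round(ctrl.current_position(),4),F.round(1),np.round(ctrl.current_moment(),2),round(ctrl.current_width(),4))
    if F[2]>40 or np.hypot(F[0],F[1])>20:break
st()
E
```

```text
0.1085 [ 0.551  -0.0321  0.1079] [-0.4  1.   1. ] [ 0.01 -0.02 -0.07] 0.0125
0.1025 [ 0.551  -0.0321  0.1019] [-0.2 -0.1 -0.7] [-0.02  0.07  0.  ] 0.0125
0.0965 [ 0.5511 -0.0321  0.096 ] [0.3 0.9 0.2] [ 0.    0.02 -0.03] 0.0127
0.0905 [ 0.5511 -0.0321  0.0901] [-0.2  0.6  1.3] [-0.    0.05  0.02] 0.0126
0.0845 [ 0.5511 -0.0321  0.0841] [ 0.5 -0.   1. ] [-0.01  0.03  0.03] 0.0126
0.0785 [ 0.5511 -0.0321  0.0781] [0.6 1.  0.7] [-0.03  0.07 -0.  ] 0.0122
0.0725 [ 0.5512 -0.0321  0.0721] [-0.  1.  1.] [ 0.01 -0.03 -0.01] 0.0127
0.0685 [ 0.5513 -0.0322  0.0682] [0.7 0.2 0.3] [ 0.06  0.01 -0.04] 0.0125
0.0645 [ 0.5513 -0.0321  0.0642] [ 0.2 -0.   0.6] [ 0.01 -0.03 -0.02] 0.0125
0.0605 [ 0.5509 -0.0322  0.0601] [-0.2 -0.7 -0.7] [-0.12  0.23  0.03] 0.0125
0.0565 [ 0.5509 -0.0322  0.0559] [-1.2 -1.4 -2.4] [-0.24  0.26  0.  ] 0.0121
0.0525 [ 0.5511 -0.0323  0.0523] [-1.4 -0.4  2.3] [-0.37  0.54 -0.04] 0.0123
0.0485 [ 0.5518 -0.0323  0.049 ] [-3.1 -0.9  6.9] [-0.34  0.54 -0.02] 0.0125
 t 46.48 p [ 0.5518 -0.0323  0.049 ] F [-3.3 -1.3  5.9] w 0.0125
```

The pin has gone in smoothly. Now I press home.

```bash
python3 - <<'E'
from h import *
x,y,z=.5515,-.0322,.0485
while z>.030:
    z-=.0015
    ctrl.line_to([x,y,z],.03);ctrl.hold(.15)
    F=np.array(ctrl.current_wrist_force())
    print(round(z,4),np.round(ctrl.current_position(),4),F.round(1),np.round(ctrl.current_moment(),2),round(ctrl.current_width(),4))
    if F[2]>38:break
st();ctrl.hold(.5);st()
cv2.imwrite("pics/w8.png",ctrl.camera("wrist")["image"][:,:,::-1][150:450,190:490].repeat(2,0).repeat(2,1))
cv2.imwrite("pics/s8.png",cv2.resize(ctrl.camera("scene")["image"][:,:,::-1][180:300,240:400],(800,600)))
E
```

```text
0.047 [ 0.5521 -0.0324  0.0479] [-2.9 -1.9  7.5] [-0.25  0.56  0.04] 0.0129
0.0455 [ 0.5521 -0.0324  0.0468] [-3.6 -1.7  8.9] [-0.25  0.6   0.02] 0.0125
0.044 [ 0.5522 -0.0325  0.0462] [-5.2 -1.7 15.5] [-0.12  0.9   0.02] 0.0126
0.0425 [ 0.5523 -0.0326  0.0457] [-5.6 -1.7 22.4] [-0.07  1.13  0.03] 0.0127
0.041 [ 0.5524 -0.0326  0.0451] [-7.5 -0.9 28.2] [0.01 1.5  0.02] 0.0124
0.0395 [ 0.5525 -0.0326  0.0446] [-8.  -0.3 35.6] [0.1  1.71 0.06] 0.0126
0.038 [ 0.5526 -0.0326  0.0441] [-10.   -2.   43.3] [0.18 2.01 0.04] 0.0126
 t 49.27 p [ 0.5526 -0.0326  0.0441] F [-10.   -2.   43.3] w 0.0126
 t 49.77 p [ 0.5526 -0.0326  0.0441] F [-10.1  -0.4  42.5] w 0.0124
```

The viewer limit is reached, so I ease the push to about 28 N, check the reject and bystanders numerically, and hand in.

```bash
python3 - <<'E'
from h import *
ctrl.line_to([.5515,-.0322,.041],.03);ctrl.hold(.4);st("hold")
c=ctrl.camera("scene");im=c["image"].astype(int)
m=(im[...,0]>150)&(im[...,1]<60)&(im[...,2]<70);m[310:]=0;v,u=np.nonzero(m);print("red px",len(u),pix2w(c,[(np.median(u),np.median(v))],.02))
a=cv2.imread("pics/scene0.png").astype(int);d=np.abs(a-im[...,::-1]).sum(2)
for n,(x0,x1,y0,y1) in dict(bottle=(445,485,185,240),counter=(470,500,258,288),glass=(255,293,312,352)).items():print(n,d[y0:y1,x0:x1].mean().round(1))
ctrl.hand_in();st("handed in")
E
```

```text
hold t 50.52 p [ 0.5525 -0.0326  0.0452] F [-7.6 -0.5 28.1] w 0.0128
red px 120 [[ 0.61803042 -0.24112671  0.02      ]]
bottle 1.6
counter 1.7
glass 1.6
the job is handed in; nothing more can be done
the job is handed in; nothing more can be done
```

I handed the job in with the pin home, the lid pressed down and the arm still pushing at about 28 N, at roughly 50.5 s of the 69 s allowed. No verdict was reported.

- **Reject:** The first grasp missed, because the real fingertips sit about 22.5 mm behind the reported TCP. I found that with a touch test on the table, corrected for it, and the second grasp held. The red-banded mailer went into the bin, and a last colour check put it at about (0.618, -0.241), near the bin centre.
- **Lid:** I pushed it round from behind and down onto its seal, ending with about 7 N against the seal. A picture afterwards showed it closed.
- **Pin:** I corrected it about 1.5 mm sideways from the last close-up, and it went in with side forces below about 3.5 N. The push turned stiff at a TCP height of about 46.5 mm, against 47 mm expected for home. I pressed on to 43 N, then eased back to 28 N for the hand-in.
- **Bystanders:** The bottle, glass and counter areas of the scene picture are unchanged from the start.

**Not confirmed by eye:**
- The picture limit was reached, so the seated collar and the tab height are inferred only from force and height.
- I did not look at the three green-banded mailers again after taking out the reject. They were unmoved after the missed grasp.
- A sideways force of about 8 N remained at the wrist during the final push.

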